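# Load a paper roll on its sprung spindle into the bench dispenser

## Robot

A 6-joint arm with a two-finger parallel gripper is mounted at the origin on the work surface. World frame = base frame: x ahead of the robot, y to its left, z up, the work surface at z = 0. Lengths are in mm, angles in rad, forces in N, time in s.
With the tool pointing down it reaches from about 275 to 1000 mm from the base axis. Payload 8.4 kg.
Tool frame: the origin (TCP) lies at the very end of the fingers, on their centre line; the grasp point (between the pads) lies 19 mm behind it; z points along the fingers, y is the line along which they close (so a half turn about z gives the same grasp; the last joint's range is limited). The gripper opens to 85 mm and grips with 20 to 120 N. Pads are 22 mm wide; open, the fingers measure 114 mm over their backs; the gripper's body (76 mm by 85 mm) begins 54 mm behind the grasp point. The pads swing forward as they close: fully open they stand 13 mm farther back than shut.
Start: joints at [-1.143, 0.353, 1.633, -0, 1.155, -0.002], TCP at [260.429, -568.159, 231.281] pointing down, gripper open.
Joint ranges: [-2.63, 2.63], [-0.92, 2.1], [0.06, 2.66], [-1.3, 4.44], [0, 2.69], [-3.02, 3.02]. Speed limits (rad/s): [2.22, 2.22, 2.79, 3.14, 3.14, 3.14].

## Interface

Orientations are given as [roll, pitch, yaw] about the fixed x, y, z axes, in that order (R = Rz(yaw) Ry(pitch) Rx(roll)).
In Python, from rig import sensors, grab_frame, camera_params, order gives the robot as it stands. The module is installed in compiled form; this text tells all that it offers.
- The arm moves only by the tool move_arm, never from a script. Its argument "motion" is a list of rows, each a list of 7 numbers: the turn, a rotation vector about the tool's x, y, z in parts of the range, where 1.0 means 2 pi rad, then the shift along the tool's x, y, z in shares of 0.8 m (1.0 is 0.8 m), then the finger opening in m, from 0 to 0.0854. A call has 1 to 8 rows; each row is the pose to reach, as a shift and turn from the pose commanded when the call began, along the tool's axes at that moment; what a row does not reach only later rows make up. A row lasts 1/8 s, in which the tool goes at most 62.5 mm and 10.7 degrees, less where a joint would pass 70% of its speed; a pose out of reach is approached as far as the arm can. A call with a gripper value outside its range is refused whole. The fingers move at their own pace and stop on an object; "grip_force" is the grip in N (left out, the last holds). Time passes only in rows, so rows that repeat a pose let the fingers close. It gives the time, the measured TCP pose, the force, the opening and the grip force at its end, in the units of the state.
- sensors.sense(): the state, without advancing time (a new reading comes with each control period).
- grab_frame(name): name is "scene" or "top" or "wrist"; returns (picture, depth): 420x560x3 uint8, red, green, blue; 420x560 float32, mm along the optical axis (not along the pixel's ray), 0 where there is no reading.
- camera_params(name): a dict with "camera_matrix" (3x3 intrinsics, pixels), "world_from_camera" (4x4, takes a point from camera to world coordinates). Camera axes: x right, y down, z forward; pixel columns grow to the right and rows downward; lengths in mm; the calibration is good to about 2 mm. A picture is of the moment at which its call begins: read the wrist's pose just before it. camera_params takes no time and is no camera call; for the wrist camera it gives the pose at the moment of the call.
- order.sign_off(): hands the job in; it is judged then, once.
The state is a dict: "clock": time; "qpos": joint angles; "qvel": joint speeds; "joint_efforts": joint torques, N m; "eef_pos": TCP position; "tcp_rot": TCP orientation; "contact_force": force on the tool from outside, world axes, zero at the start; "wrist_torque": the same for the moment, N m; "opening": opening from 0.0 (shut) to 1.0 (fully open); "grasp_force": force on a finger pad.
Only numpy, scipy, OpenCV 4.12 (cv2) and the standard library are available. Lean on these libraries where they do the work, as an engineer would, in place of code of your own. Each camera call takes 0.05 s, during which the arm holds its last target. There are 200 camera calls.

## Task

Take the spare paper roll from its cradle and load it into the bench dispenser: push its spring-loaded spindle shorter against one end cup, swing the other end in and let it spring out, so that both spindle ends sit in the two end cups and the roll hangs level on its own. The end cups are plastic: work the spring firmly but gently, never force them, do not bang the gripper on the dispenser, and leave everything else on the table where it is.

Things in the scene. Friction and masses are not known exactly. Their poses are not given: they have to be found in the camera images.
- roll: White paper roll, 54 mm diameter, 80 mm wide, wound fast on a spring-loaded spindle (one piece, 200 to 400 g). Origin: middle of the roll, on its axis; its y axis runs along the spindle towards the sprung end. White hubs, 18 mm diameter, stick out 3 mm past each face. Free spindle 136 mm long in all. Either end may go into either cup.
- sprung_hub (a point): Outer face of the hub at the sprung end, on the axis, 43 mm from the roll's origin. From it a white plunger, 9 mm diameter, hemispherical end, sticks out 29 mm when free (to 72 mm from the origin) and can be pushed in 19 mm to a solid stop. It starts to move at 5 N and needs 0.6 N more per mm: 13.5 N at 14 mm, 16.5 N at the stop. Tilted over 20 degrees, the hub meets the cup's rim first.
- pin_end (a point): Tip of the fixed steel pin at the other end of the spindle, 64 mm from the roll's origin (its -y side); 9 mm diameter, hemispherical end, sticks out 21 mm from its hub.
- dispenser: Bench paper dispenser, screwed down. Origin: centre of the underside of its black base (130 x 190 mm); z up. A 50 mm high toothed tear plate stands at x = -64 mm. An aluminium U-frame carries two cheeks with plastic end cups facing along y. The frame is clamped, firmly, up to 8 mm off the base's centre either way along y; this shift is not measured and differs each time: see it or feel for it.
- cup_line (a point): On the line through both cups, 80 mm above the dispenser's underside, at the base's centre. From the U-frame's middle along y: cup mouths at 56 mm either way, cup floors 66, cheek outer faces 71. Mouth 27 mm outside, 20 inside, narrowing over 6 mm to a 13 mm bore; 10 deep in all. Cheek tops 18 mm above the line, knob top on the frame floor 48 below it. Over 30 N from the roll cracks a cup.
- cradle: Low grey plastic cradle fixed to the table, 100 x 100 mm, origin at the centre of its underside. The roll lies along its y axis on its 5 mm floor (roll axis 32 mm above the table) between four corner blocks, 10 mm high above the floor, 27 to 41 mm along y from the middle; the middle of the roll is free for the fingers.
- tin1: Bystander: closed steel tin, 85 mm diameter, 40 mm high; origin at the centre of its underside.
- tin2: Bystander: another such tin.
- jar: Bystander: small clear jar with white cap, 40 mm diameter, 45 mm high; origin at its underside.
- fitting: Bystander: brass hose fitting, 32 mm diameter, 34 mm high; origin at its underside.
- tub: Bystander: black plastic tub, 110 mm diameter, 75 mm high; origin at its underside.
- scissors: Bystander: scissors lying flat, about 190 mm long and 80 mm wide, 12 mm high; origin near the pivot.
- core: Bystander: empty cardboard core standing on end, 28 mm diameter, 80 mm high; origin at its underside.
- towel: Bystander: roll of paper towel standing on end, 116 mm diameter, 110 mm high; origin at its underside.
Things that resemble listed ones, but are neither listed nor needed, are in the scene too. What is shaped like the roll but blue is not meant.

How it is judged (in metres and radians):
On the way:
1. the roll is lifted clear of its cradle (z of roll in the frame of cradle above 0.08 m), for 0.1 s.
At the end, for the whole second after the job is handed in: The roll hangs at rest, let go, both spindle ends in the cups: its centre within 4 mm of the cup axis in dispenser x, 75 to 83 mm above the dispenser's underside, within 14 mm of the base's centre along y; spindle parallel to dispenser y within 0.04 rad (x of roll in the frame of dispenser between -0.004 and 0.004 m and y of roll in the frame of dispenser between -0.014 and 0.014 m and z of roll in the frame of dispenser between 0.075 and 0.083 m and angle between the y axis of roll and the y axis of dispenser, either way round below 0.04 rad and linear speed of roll below 0.01 m/s); the robot touches nothing.
It fails at once if the roll or its spindle pressed on the dispenser with more than 30 N (contact force between roll and dispenser above 30 N).
It fails at once if the gripper or arm knocked against the dispenser (over 10 N) (contact force between any of the arm, the fingers and dispenser above 10 N).
It fails at once if a bystander moved more than 15 mm (distance of any of tin1, tin2, jar, fitting, tub, scissors, core, towel from where it was at the start of the episode above 0.015 m).
It also fails if it takes over 56 s, if anything falls off the work surface, if the arm or the gripper's body presses on something with over 40 N, if the wrist force passes 120 N, or if a joint passes its speed limit or range.

## Working session

There is one attempt and no reset: what is moved stays moved. The work goes in short steps, Python scripts to look and compute and a tool call to move; the robot and the scene stay as the last step left them, time stands still between calls to the robot, and variables do not carry over. Pictures are saved under pics/ and viewed, at most 10 in all, crops included, and the job is handed in when it is done.

Besides the shell and the picture viewer there is one more tool, called after "Request:" as a command line: name --pt "numbers of a row" for each row, then --argument value for the rest. move_arm: Moves the arm, as the interface text tells. Its arguments: {"type":"object","properties":{"motion":{"type":"array","items":{"type":"array","items":{"type":"number"}}},"grip_force":{"type":"number"}},"required":["motion"]}

```bash
mkdir -p pics
cat > h.py <<'E'
import numpy as np, cv2
from rig import sensors, grab_frame, camera_params, order
from scipy.spatial.transform import Rotation as R
def cloud(d,p):
    K=np.array(p["camera_matrix"]);T=np.array(p["world_from_camera"])
    v,u=np.mgrid[:d.shape[0],:d.shape[1]]
    P=np.stack([(u-K[0,2])/K[0,0]*d,(v-K[1,2])/K[1,1]*d,d],-1)
    W=P@T[:3,:3].T+T[:3,3]; W[d<=0]=np.nan
    return W
def snap(n,tag):
    p=camera_params(n); im,d=grab_frame(n)
    cv2.imwrite(f"pics/{tag}.png",im[...,::-1]); np.savez(f"{tag}.npz",im=im,d=d,W=cloud(d,p),K=p["camera_matrix"],T=p["world_from_camera"])
E
python3 - <<'E'
from h import *
s=sensors.sense(); print(s)
snap("top","top0"); snap("scene","scene0")
a=cv2.imread("pics/top0.png");
for n in("top","scene"):print(camera_params(n))
E
```

```text
{'clock': 0.0, 'qpos': array([-1.14340105e+00,  3.53639521e-01,  1.63414758e+00, -2.42949840e-05,
        1.15519237e+00, -2.42768207e-03]), 'qvel': array([ 0.00053182, -0.0003665 ,  0.00023584, -0.00183583,  0.00148183,
       -0.0006789 ]), 'joint_efforts': array([-2.28039979e-03, -6.05263209e+01, -3.42063296e+01,  1.60247691e-05,
        9.49440437e-03,  1.08192069e-06]), 'eef_pos': array([ 260.22161483, -567.72230284,  230.56131401]), 'tcp_rot': array([-3.14020579e+00,  1.88463804e-05,  4.29832793e-01]), 'contact_force': array([ 1.19513643, -0.68657781, -0.04721125]), 'wrist_torque': array([0.03190376, 0.00478103, 0.02864022]), 'grasp_force': 0.0, 'opening': 1.0028944969148614}
{'camera_matrix': array([[520.61922355,   0.        , 277.88708577],
       [  0.        , 520.61922355, 211.63138974],
       [  0.        ,   0.        ,   1.        ]]), 'world_from_camera': array([[-2.67918994e-02, -9.82292521e-01,  1.85428146e-01,
         2.13233234e+02],
       [-9.99640197e-01,  2.60870802e-02, -6.24023868e-03,
        -8.78004981e+01],
       [ 1.29246087e-03, -1.85528617e-01, -9.82638012e-01,
         1.46180570e+03],
       [ 0.00000000e+00,  0.00000000e+00,  0.00000000e+00,
         1.00000000e+00]])}
{'camera_matrix': array([[498.34453969,   0.        , 282.50714214],
       [  0.        , 498.34453969, 202.24296493],
       [  0.        ,   0.        ,   1.        ]]), 'world_from_camera': array([[-5.99355108e-01,  6.10863687e-01, -5.17319060e-01,
         1.18895106e+03],
       [ 8.00424050e-01,  4.65205610e-01, -3.78027883e-01,
         3.95991544e+02],
       [ 9.73622286e-03, -6.40647560e-01, -7.67773345e-01,
         1.14536087e+03],
       [ 0.00000000e+00,  0.00000000e+00,  0.00000000e+00,
         1.00000000e+00]])}
```

View pics/top0.png

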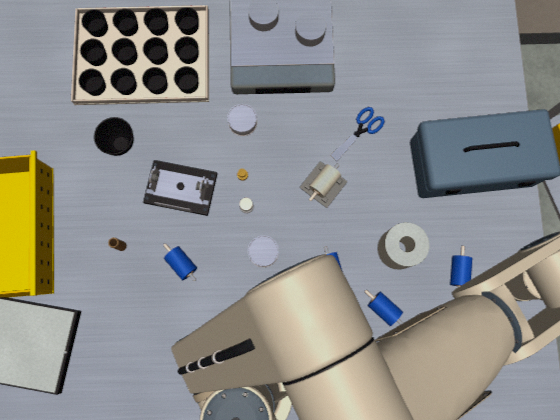

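View pics/scene0.png

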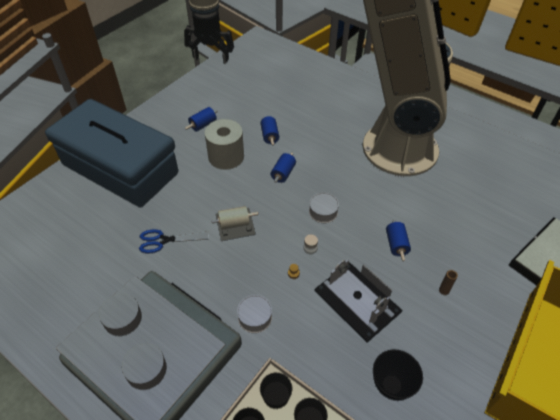

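The top view shows the white roll on its grey cradle at about (323,181) and the dispenser at (180,187). These could be mistaken for the roll:
- blue rolls at (180,262), (385,307), (461,268) and (333,258)
- the standing towel at (406,245)
- the core at (117,243)

I choose the white roll at (323,181) and will check it in a close crop.

Run:
```python
from h import *
a=cv2.imread("pics/top0.png"); 
f=lambda c,x,y,w,h,k:cv2.resize(c[y:y+h,x:x+w],None,fx=k,fy=k,interpolation=cv2.INTER_CUBIC)
b=cv2.imread("pics/scene0.png")
A=np.hstack([f(a,285,140,80,60,5)[:, :400],f(a,140,155,80,60,5)])
B=np.hstack([f(b,200,195,80,60,5),f(b,310,250,100,92,3.26)[:300,:326],np.zeros((300,74,3),np.uint8)])
cv2.imwrite("pics/c1.png",np.vstack([A,B[:, :800]]))
z=np.load("top0.npz");W=z["W"];im=z["im"].astype(int)
def stat(W,m): return len(W[m]),np.nanmean(W[m],0).round(1),np.nanpercentile(W[m],[1,99],axis=0).round(1).tolist()
for tag in("top0","scene0"):
    W=np.load(tag+".npz")["W"]
    # seeds
    s=(323,180) if tag=="top0" else (236,216)
    c=W[s[1],s[0]]; print(tag,"seed",c.round(1))
    # roll: points in 90mm, z>40
    m=(np.hypot(W[...,0]-c[0],W[...,1]-c[1])<85)&(W[...,2]>23)
    P=W[m]; q=P[:,:2]-P[:,:2].mean(0);u,sv,vt=np.linalg.svd(q,full_matrices=False)
    print("roll",len(P),P.mean(0).round(1),vt[0].round(3),np.degrees(np.arctan2(vt[0,1],vt[0,0])),(q@vt[0]).min(),(q@vt[0]).max(),P[:,2].max())
    s=(180,187) if tag=="top0" else (357,296)
    c=W[s[1],s[0]]; print("disp seed",c.round(1))
    near=np.hypot(W[...,0]-c[0],W[...,1]-c[1])<130
    for lo,hi in((6,200),(60,200),(85,120)):
        m=near&(W[...,2]>lo)&(W[...,2]<hi);P=W[m][:,:2].astype(np.float32)
        print(lo,len(P),cv2.minAreaRect(P),W[m][:,2].max())
        if lo==85: print(W[m].round(0).tolist()[:80])
    print("table",np.nanmedian(W[...,2]))
```

```text
top0 seed [ 564.3 -224.4   57.3]
roll 620 [ 564.3 -228.3   50.4] [-0.767  0.641] 140.12681101448018 -64.98476656476778 66.9053960299079 66.32745121362677
disp seed [561.  177.1  32.1]
6 3004 ((558.5302734375, 178.19921875), (244.51651000976562, 245.8026123046875), 31.677385330200195) 101.58083734436718
60 231 ((565.3639526367188, 178.3883056640625), (154.8091583251953, 60.27009201049805), 76.78010559082031) 101.58083734436718
85 97 ((564.2529296875, 178.840576171875), (143.7943878173828, 39.92316818237305), 73.7236099243164) 101.58083734436718
[[603.0, 241.0, 85.0], [596.0, 243.0, 92.0], [597.0, 240.0, 89.0], [592.0, 244.0, 96.0], [594.0, 243.0, 90.0], [594.0, 241.0, 87.0], [590.0, 245.0, 92.0], [590.0, 242.0, 94.0], [587.0, 247.0, 94.0], [586.0, 243.0, 99.0], [588.0, 243.0, 89.0], [589.0, 233.0, 86.0], [589.0, 230.0, 85.0], [584.0, 247.0, 96.0], [584.0, 244.0, 96.0], [585.0, 243.0, 90.0], [585.0, 240.0, 90.0], [584.0, 234.0, 94.0], [585.0, 232.0, 89.0], [581.0, 246.0, 97.0], [582.0, 245.0, 94.0], [581.0, 242.0, 94.0], [584.0, 241.0, 85.0], [582.0, 237.0, 89.0], [577.0, 245.0, 102.0]
[... 2894 characters left out ...]
, 123.0, 94.0], [567.0, 107.0, 86.0], [567.0, 109.0, 88.0], [561.0, 115.0, 87.0], [560.0, 117.0, 87.0], [561.0, 120.0, 91.0], [560.0, 122.0, 92.0], [563.0, 119.0, 88.0], [561.0, 121.0, 87.0], [563.0, 122.0, 87.0], [571.0, 237.0, 91.0], [577.0, 234.0, 92.0], [574.0, 236.0, 90.0], [573.0, 238.0, 90.0], [581.0, 234.0, 93.0], [579.0, 236.0, 92.0], [576.0, 237.0, 90.0], [573.0, 239.0, 87.0], [573.0, 241.0, 89.0], [573.0, 248.0, 97.0], [571.0, 250.0, 96.0], [584.0, 233.0, 91.0], [585.0, 236.0, 96.0], [583.0, 237.0, 95.0], [579.0, 239.0, 90.0], [575.0, 240.0, 86.0], [576.0, 242.0, 90.0], [578.0, 247.0, 99.0], [577.0, 249.0, 99.0], [570.0, 250.0, 91.0], [569.0, 252.0, 91.0]]
table 0.5218724757938844
```

View pics/c1.png

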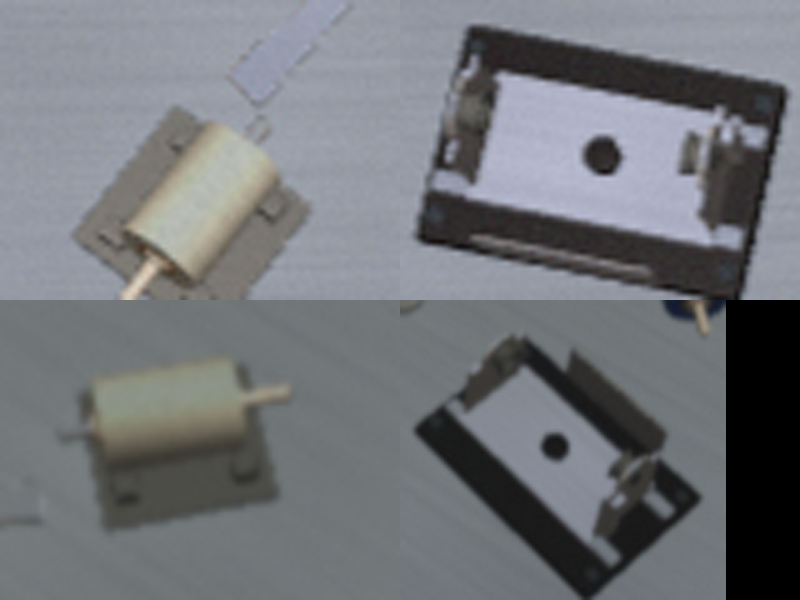

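The crop confirms it. The white roll lies in the grey cradle with its cream plunger towards lower left (top image, about (311,197)) and its steel pin towards the scissors blade (about (337,166)). The dispenser's tear plate is on the robot side. Next I survey both from close with the wrist camera, dispenser first.

```bash
cat >> h.py <<'E'
def go(pos,yaw,tilt=0,cur=None,curR=None):
    """shift/turn in tool axes from the current commanded pose to world pos (mm), tool down with yaw, tilt = turn about tool y"""
    s=sensors.sense(); p0=s["eef_pos"] if cur is None else np.array(cur); R0=R.from_euler("xyz",s["tcp_rot"]) if curR is None else curR
    R1=R.from_euler("xyz",[np.pi,0,yaw])*R.from_rotvec([0,tilt,0])
    rv=(R0.inv()*R1).as_rotvec(); sh=R0.inv().apply(np.array(pos)-p0)/1000
    print("row",rv.round(4).tolist(),sh.round(4).tolist(),"dist",np.linalg.norm(sh).round(3)); return R1
E
python3 - <<'E'
from h import *
print(camera_params("wrist"))
R0=R.from_euler("xyz",[np.pi,0,.43])
go([540,178,330],1.38,cur=[260.4,-568.2,231.3],curR=R0)
E
```

```text
{'camera_matrix': array([[316.99862963,   0.        , 279.542137  ],
       [  0.        , 316.99862963, 218.04210022],
       [  0.        ,   0.        ,   1.        ]]), 'world_from_camera': array([[ 4.17218889e-01, -8.64596411e-01, -2.80002579e-01,
         3.31202163e+02],
       [-9.08805897e-01, -3.97089226e-01, -1.28031201e-01,
        -5.34244269e+02],
       [-4.90690830e-04,  3.07885030e-01, -9.51423443e-01,
         3.72815779e+02],
       [ 0.00000000e+00,  0.00000000e+00,  0.00000000e+00,
         1.00000000e+00]])}
row [-0.0, 0.0, -0.95] [0.5652, -0.5617, -0.0987] dist 0.803
```

Careful with the scale: shifts go in shares of 0.8 m and turns go in shares of 2 pi rad. That gives: -0.33 m is -0.4125, -0.29 m is -0.3625, -0.95 rad is -0.1512.

Request:
move_arm --pt "0 0 -0.0286 0.05 -0.05 -0.0375 0.085" --pt "0 0 -0.0573 0.1 -0.1 -0.075 0.085" --pt "0 0 -0.0859 0.1563 -0.1563 -0.0875 0.085" --pt "0 0 -0.1146 0.2063 -0.2063 -0.1 0.085" --pt "0 0 -0.1432 0.2625 -0.2625 -0.1 0.085" --pt "0 0 -0.1512 0.3125 -0.3125 -0.1 0.085" --pt "0 0 -0.1512 0.3625 -0.3625 -0.1 0.085" --pt "0 0 -0.1512 0.4125 -0.4125 -0.1 0.085"

```text
clock: 1.1
eef_pos: [423.1, -128.8, 311.3]
tcp_rot: [3.141, 0.0, 1.38]
contact_force: [0.0, -0.5, 0.2]
opening: 0.995
grasp_force: 0.0
```

Run:
```python
from h import *
go([545,170,310],1.38)
```

```text
row [0.0002, 0.0, -0.0003] [0.3166, 0.0629, 0.0013] dist 0.323
```

In the tool's units: 0.317 m is 0.3963, 0.29 m is 0.3625.

Request:
move_arm --pt "0 0 0 0.075 0.015 0 0.085" --pt "0 0 0 0.15 0.03 0 0.085" --pt "0 0 0 0.225 0.045 0 0.085" --pt "0 0 0 0.3 0.06 0 0.085" --pt "0 0 0 0.3625 0.0725 0 0.085" --pt "0 0 0 0.3963 0.0788 0 0.085" --pt "0 0 0 0.3963 0.0788 0 0.085"

```text
clock: 1.98
eef_pos: [545.0, 170.2, 310.5]
tcp_rot: [-3.141, 0.0, 1.382]
contact_force: [0.0, -0.5, -1.1]
opening: 0.993
grasp_force: 0.0
```

Run:
```python
from h import *
print(sensors.sense()["eef_pos"]); snap("wrist","w1")
W=np.load("w1.npz")["W"]
near=np.hypot(W[...,0]-562,W[...,1]-178)<130
print("table", np.nanmedian(W[near][:,2]))
Z=W[...,2]
for lo,hi in((4,45),(40,56),(70,110)):
    m=near&(Z>lo)&(Z<hi);P=W[m][:,:2].astype(np.float32)
    print(lo,len(P),cv2.minAreaRect(P),np.percentile(Z[m],[50,99]))
    if lo==70:
        for sgn in(1,-1):
            q=W[m]; q=q[(q[:,1]-178)*sgn>0]; print(len(q),q.mean(0),q.max(0),q.min(0),cv2.minAreaRect(q[:,:2].astype(np.float32)))
```

```text
[545.03333867 170.16742641 310.53441223]
table 365.20448676828147
4 11996 ((567.7227783203125, 181.29396057128906), (190.18190002441406, 129.97671508789062), 77.262451171875) [17.17660913 36.81892593]
40 339 ((546.26806640625, 183.79580688476562), (146.2006378173828, 93.00149536132812), 80.90435028076172) [49.60360508 55.66684047]
70 942 ((566.8677978515625, 177.41030883789062), (153.64990234375, 59.40077590942383), 77.29653930664062) [86.94562706 98.08024566]
432 [582.09678412 241.90598436  86.72685164] [611.13781687 252.95535935  99.14445565] [553.04578512 230.06132768  70.12332709] ((581.7403564453125, 240.61668395996094), (19.861377716064453, 58.9031867980957), 85.20478820800781)
510 [552.33366063 114.24634598  83.8720863 ] [580.75235121 125.59502313  98.38395742] [522.6648215   97.89655263  70.03061839] ((553.1460571289062, 114.4411849975586), (19.575332641601562, 59.018951416015625), 70.2338638305664)
```

View pics/w1.png

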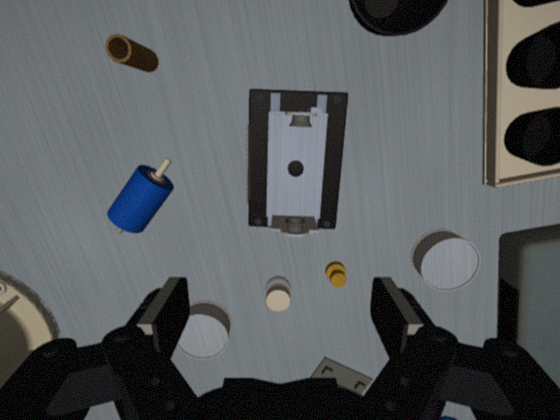

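The wrist view shows the whole dispenser, with its base at pixels (248..348, 88..230), the knob at (296,168), the far cup at (300,118) and the near cup at (295,225). The base rectangle measures 190.2 x 130.0 mm, which matches. Next I find the frame shift.

Run:
```python
from h import *
D=np.load("w1.npz");W=D["W"];im=D["im"].astype(int)
a=np.radians(77.26);y=np.array([np.cos(a),np.sin(a)]);x=np.array([y[1],-y[0]]);c=np.array([567.7,181.3])
X=(W[...,:2]-c)@x;Y=(W[...,:2]-c)@y;Z=W[...,2]
br=im.sum(-1)
k=(np.abs(X)<20)&(np.abs(Y)<25)&(br<150);print("knob",k.sum(),X[k].mean(),Y[k].mean(),Z[k].mean(), Y[k].min(),Y[k].max(),X[k].min(),X[k].max())
for lo in(94,90):
  for s in(1,-1):
    m=(np.abs(X)<35)&(Z>lo)&(Z<110)&(Y*s>40)&(np.abs(Y)<90)
    print(lo,s,m.sum(),"X",np.percentile(X[m],[1,50,99]).round(1),"Y",np.percentile(Y[m],[1,25,50,75,99]).round(1),Z[m].mean())
# cup protrusions: histogram of (Y) by Z>65
for s in(1,-1):
    m=(np.abs(X)<14)&(Z>66)&(Z<93)&(Y*s>35)&(np.abs(Y)<90); print("cup",s,m.sum(),np.percentile(X[m],[2,50,98]).round(1),np.percentile(Y[m],[1,10,50,90,99]).round(1))
# frame floor plate bright
m=(np.abs(X)<50)&(np.abs(Y)<95)&(br>330)&(Z<35); P=np.stack([X[m],Y[m]],1).astype(np.float32);print("plate",cv2.minAreaRect(P),np.percentile(P,[1,99],axis=0),np.median(Z[m]))
# line through cups in top0
for t in("top0","scene0"):
  W=np.load(t+".npz")["W"];X=(W[...,:2]-c)@x;Y=(W[...,:2]-c)@y;Z=W[...,2]
  for s in(1,-1):
    m=(np.abs(X)<35)&(Z>92)&(Z<110)&(Y*s>40)&(np.abs(Y)<90); print(t,s,m.sum(),X[m].mean(),np.percentile(Y[m],[2,50,98]).round(1))
  m=(np.abs(X)<80)&(np.abs(Y)<110)&(Z>6)&(Z<30);
# near base edge
```

```text
knob 7207 0.7151902839361162 -0.38905111505776696 383.8474092587182 -12.022018609634323 6.805758785534001 -19.97763882917876 19.997797764478836
94 1 60 X [-10.5   0.4  10.8] Y [64.3 64.8 65.6 66.4 66.9] 96.57560132670527
94 -1 55 X [-10.2   1.   10.3] Y [-75.  -73.7 -72.8 -72.  -71.1] 96.28713784568069
90 1 140 X [-14.4  -0.6  13.4] Y [52.9 55.3 64.6 65.9 67.2] 93.59579771196513
90 -1 130 X [-14.5  -0.1  13.6] Y [-74.7 -73.1 -71.9 -65.  -59.8] 93.66280635158935
cup 1 264 [-11.4   0.1  13.4] [52.2 53.5 59.2 68.3 71.5]
cup -1 315 [-13.   -0.2  13.2] [-72.9 -71.9 -65.3 -60.2 -59.7]
plate ((-0.0047149658203125, 1.1967697143554688), (75.78364562988281, 177.40432739257812), 0.04937997832894325) [[-37.10977898 -71.2308712 ]
 [ 37.01196957  85.61903076]] 21.779292729404773
top0 1 21 -2.4269530089712146 [54.7 64.4 68. ]
top0 -1 16 -1.0684956245352606 [-74.3 -71.6 -60.1]
scene0 1 22 1.3945667275950202 [55.3 66.9 69.3]
scene0 -1 20 -0.9423549311555022 [-74.  -71.2 -59.1]
```

The mouths lie at y = +52.3 and -59.7, so their gap is 112.0 mm as specified. The frame shift is about -3.8 mm, x is about 0, and the cheek tops are at 98. Now to the cradle.

Run:
```python
from h import *
go([564,-228,240],2.444)
```

```text
row [-0.0014, 0.0002, -1.0626] [-0.3861, 0.0939, 0.0709] dist 0.404
```

In the tool's units: -0.386 m is -0.4825, -0.33 m is -0.4125, -1.06 rad is -0.1687.

Request:
move_arm --pt "0 0 -0.0239 -0.0688 0.0163 0.0125 0.085" --pt "0 0 -0.0477 -0.1375 0.0325 0.025 0.085" --pt "0 0 -0.0716 -0.2063 0.05 0.0375 0.085" --pt "0 0 -0.0955 -0.275 0.0663 0.05 0.085" --pt "0 0 -0.1194 -0.3438 0.0838 0.0625 0.085" --pt "0 0 -0.1432 -0.4125 0.1 0.075 0.085" --pt "0 0 -0.1687 -0.4825 0.1175 0.0888 0.085" --pt "0 0 -0.1687 -0.4825 0.1175 0.0888 0.085"

```text
clock: 3.02
eef_pos: [562.0, -232.7, 239.2]
tcp_rot: [-3.14, -0.001, 2.437]
contact_force: [-0.0, -0.0, 0.1]
opening: 0.991
grasp_force: 0.0
```

Run:
```python
from h import *
print(sensors.sense()["eef_pos"],sensors.sense()["tcp_rot"]); snap("wrist","w2")
W=np.load("w2.npz")["W"]; Z=W[...,2]; im=np.load("w2.npz")["im"]
near=np.hypot(W[...,0]-567,W[...,1]-226)
near=np.hypot(W[...,0]-567,W[...,1]+226)<100
for lo,hi in((3,100),(40,75),(23,75)):
    m=near&(Z>lo)&(Z<hi); n,l,st,_=cv2.connectedComponentsWithStats(m.astype(np.uint8)); i=1+st[1:,4].argmax(); m=l==i
    P=W[m][:,:2].astype(np.float32); print(lo,len(P),cv2.minAreaRect(P),np.percentile(Z[m],[50,99]))
```

```text
[ 561.9917068  -232.67297577  239.24725667] [-3.14007082e+00 -1.04143706e-03  2.43702816e+00]
3 7176 ((566.8797607421875, -228.5242462158203), (99.74717712402344, 134.98387145996094), 50.6482048034668) [36.32310513 59.27794937]
40 3427 ((568.7357177734375, -230.03416442871094), (51.071449279785156, 82.95315551757812), 50.16867446899414) [55.49035646 59.48841955]
23 3960 ((566.7161254882812, -228.7201690673828), (53.72785186767578, 134.98159790039062), 51.34294891357422) [54.37828898 59.45054345]
```

View pics/w2.png

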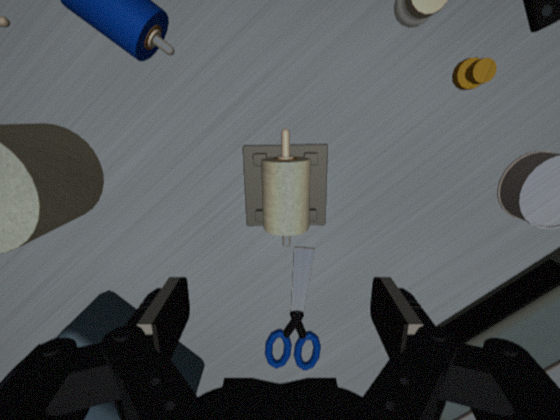

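The wrist view shows the roll at (286,195), its plunger tip at (286,130) and its pin at (287,243). The scissors lie clear below, from (302,250). The spindle measures 135 mm against 136, so this is the one.

Run:
```python
from h import *
go([569.6,-231,10],2.454)
```

```text
row [-0.0006, -0.0014, -0.019] [-0.0061, 0.0046, 0.2297] dist 0.23
```

In the tool's units: 0.14 m is 0.175, 0.12 m is 0.15.

Request:
move_arm --pt "0 0 0 0 0 0.05 0.085" --pt "0 0 0 0 0 0.1125 0.085" --pt "0 0 0 0 0 0.15 0.085" --pt "0 0 0 0 0 0.175 0.085" --pt "0 0 0 0 0 0.175 0.085" --pt "0 0 0 0 0 0.175 0.085"

```text
clock: 3.82
eef_pos: [564.4, -228.0, 101.5]
tcp_rot: [3.141, 0.001, 2.44]
contact_force: [0.7, -0.2, 0.8]
opening: 0.997
grasp_force: 0.0
```

Run:
```python
from h import *
print(sensors.sense()["tcp_rot"])
go([569.6,-231,10],2.454)
```

```text
[3.14113372e+00 1.15012683e-03 2.43956344e+00]
row [0.0005, 0.0012, -0.0144] [-0.0059, 0.001, 0.0915] dist 0.092
```

In the tool's units: 0.0915 m is 0.1144, 0.001 m is 0.0013, -0.015 rad is -0.0024.

Request:
move_arm --pt "0 0 -0.0024 -0.0075 0.0013 0.0375 0.085" --pt "0 0 -0.0024 -0.0075 0.0013 0.075 0.085" --pt "0 0 -0.0024 -0.0075 0.0013 0.1 0.085" --pt "0 0 -0.0024 -0.0075 0.0013 0.1144 0.085" --pt "0 0 -0.0024 -0.0075 0.0013 0.1144 0.085" --pt "0 0 -0.0024 -0.0075 0.0013 0.1144 0.085" --grip_force 90

```text
clock: 4.58
eef_pos: [569.8, -231.6, 9.7]
tcp_rot: [3.141, 0.001, 2.455]
contact_force: [-0.1, -0.2, -0.0]
opening: 0.995
grasp_force: 0.0
```

Request:
move_arm --pt "0 0 0 0 0 0 0.045" --pt "0 0 0 0 0 0 0.045" --pt "0 0 0 0 0 0 0.045" --pt "0 0 0 0 0 0 0.045" --pt "0 0 0 0 0 0 0.04" --pt "0 0 0 0 0 0 0.04" --grip_force 90

```text
clock: 5.32
eef_pos: [569.6, -231.6, 10.0]
tcp_rot: [3.141, 0.001, 2.455]
contact_force: [-3.6, 0.1, 7.9]
opening: 0.611
grasp_force: 92.4
```

Request:
move_arm --pt "0 0 0 0 0 -0.025 0.03" --pt "0 0 0 0 0 -0.075 0.03" --pt "0 0 0 0 0 -0.1375 0.03" --pt "0 0 0 0 0 -0.2 0.03" --pt "0 0 0 0 0 -0.25 0.03" --pt "0 0 0 0 0 -0.275 0.03" --pt "0 0 0 0 0 -0.275 0.03" --pt "0 0 0 0 0 -0.275 0.03"

```text
clock: 6.32
eef_pos: [568.4, -231.0, 227.9]
tcp_rot: [-3.141, -0.001, 2.455]
contact_force: [-0.1, -0.8, -3.8]
opening: 0.609
grasp_force: 94.9
```

Run:
```python
from h import *
s=sensors.sense();print(s["eef_pos"],s["tcp_rot"],s["contact_force"],s["wrist_torque"]); snap("wrist","w3")
D=np.load("w3.npz");W=D["W"];im=D["im"].astype(int)
R0=R.from_euler("xyz",s["tcp_rot"]); P=R0.inv().apply((W-s["eef_pos"]).reshape(-1,3)).reshape(W.shape)
m=(np.abs(P[...,0])<95)&(np.abs(P[...,1])<27)&(P[...,2]>-80)&(P[...,2]<40)&(im.min(-1)>90)
n,l,st,_=cv2.connectedComponentsWithStats(m.astype(np.uint8))
for i in range(1,n):
  if st[i,4]>40: q=P[l==i];print(st[i],np.percentile(q,[1,50,99],axis=0).round(1).tolist())
# plunger part slices
for lo,hi in((46,55),(55,64),(64,75),(10,20),(25,35)):
  k=m&(P[...,0]>lo)&(P[...,0]<hi);q=P[k]
  if len(q):print(lo,len(q),np.median(q,0).round(1),q.min(0).round(1),q.max(0).round(1))
print(im[195:200,286].tolist())
```

```text
[ 568.39088128 -230.97098052  227.94688698] [-3.14119869e+00 -1.46525999e-03  2.45478488e+00] [-0.11555785 -0.8205988  -3.78697654] [ 0.0143576   0.00541913 -0.03887549]
[ 270  139   21   77 1502] [[43.8, -3.6, -27.2], [58.0, 0.2, -25.5], [71.2, 3.9, -23.2]]
[260 217  41   9 223] [[41.2, -7.1, -31.5], [42.4, 0.2, -29.7], [43.5, 7.8, -26.3]]
[  219   229   129   154 15720] [[-16.8, -21.2, -49.2], [15.5, 0.5, -46.2], [39.9, 22.8, -35.3]]
46 464 [ 50.6   0.2 -25.5] [ 46.   -3.7 -27.9] [ 55.    4.  -22.6]
55 498 [ 59.5   0.2 -25.6] [ 55.   -3.6 -27.7] [ 64.    4.  -22.8]
64 417 [ 67.7   0.2 -25.4] [ 64.   -3.5 -28.7] [ 71.9   3.9 -21.3]
10 2822 [ 15.1   0.5 -46.3] [ 10.  -22.6 -50.1] [ 20.   24.5 -31.6]
25 3205 [ 30.1   0.8 -46.3] [ 25.  -25.4 -50. ] [ 35.   25.4 -30. ]
[[154, 140, 122], [153, 141, 121], [153, 141, 123], [157, 143, 124], [159, 145, 127]]
```

View pics/w3.png

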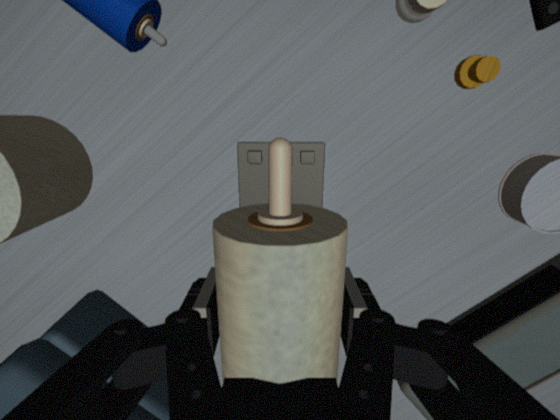

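The roll is held level on the tool's x axis. In the tool frame its origin is (0, 0.2, -22) mm, and the plunger tip at pixel (280,140) reads x = 72, as expected. Now I plan the insertion poses. I enter at a tilt of 0.45 rad with the plunger free, so the roll body stays clear of the right cheek, and then flatten to 0.25 rad while pushing.

```bash
cat >> h.py <<'E'
YAW=1.3485; U=np.array([np.cos(YAW),np.sin(YAW),0]); F=np.array([566.9,177.6,80.])
def tcp(Ys,zs,th,c,dx=0,slip=0):
    """TCP for plunger-sphere centre at (Ys,zs) in frame/cup-line coords, tilt th (pin end up), compression c"""
    ax=U*np.cos(th)-np.array([0,0,np.sin(th)])
    O=F+U*Ys+np.array([0,0,zs])+dx*np.array([U[1],-U[0],0])-(67.5-c)*ax
    R1=R.from_euler("xyz",[np.pi,0,YAW])*R.from_rotvec([0,-th,0])
    return O-R1.apply([slip,.2,-22.]),O
def plan(Ys,zs,th,c,**k):
    p,O=tcp(Ys,zs,th,c,**k); print("tcp",p.round(1)); return go(p,YAW,-th)
E
python3 - <<'E'
from h import *
plan(54,90,.45,0)
E
```

```text
tcp [563.1 161.7 179.6]
row [0.2471, -0.4044, 1.0872] [0.2529, 0.3003, 0.0483] dist 0.396
```

In the tool's units: 0.3 m is 0.375, 0.263 m is 0.3288, 1.087 rad is 0.173.

Request:
move_arm --pt "0.0048 -0.008 0.0216 0.04 0.0475 0 0.03" --pt "0.0099 -0.0159 0.0433 0.0788 0.0938 0 0.03" --pt "0.0148 -0.0242 0.0649 0.1188 0.1413 0 0.03" --pt "0.0197 -0.0321 0.0866 0.1575 0.1875 0 0.03" --pt "0.0245 -0.0403 0.1082 0.1975 0.235 0.0125 0.03" --pt "0.0294 -0.0482 0.1297 0.2375 0.2813 0.025 0.03" --pt "0.0344 -0.0563 0.1514 0.2763 0.3288 0.0375 0.03" --pt "0.0393 -0.0643 0.173 0.3163 0.375 0.06 0.03"

```text
clock: 7.38
eef_pos: [563.3, 163.2, 179.6]
tcp_rot: [3.138, 0.452, 1.344]
contact_force: [0.8, -0.2, -3.3]
opening: 0.606
grasp_force: 95.4
```

Request:
move_arm --pt "0 0 0 0 0 0 0.03" --pt "0 0 0 0 0 0 0.03" --pt "0 0 0 0 0 0 0.03"

```text
clock: 7.75
eef_pos: [563.7, 159.8, 181.0]
tcp_rot: [3.14, 0.45, 1.347]
contact_force: [-0.2, -0.1, -1.8]
opening: 0.61
grasp_force: 95.4
```

Run:
```python
from h import *
s=sensors.sense();print(s["qpos"],s["contact_force"]); snap("wrist","w4")
plan(48,6,.45,0)
D=np.load("w4.npz");W=D["W"];im=D["im"].astype(int)
R0=R.from_euler("xyz",s["tcp_rot"]); P=R0.inv().apply((W-s["eef_pos"]).reshape(-1,3)).reshape(W.shape)
m=(np.abs(P[...,1])<6)&(P[...,2]>-30)&(P[...,2]<0)&(P[...,0]>45)&(P[...,0]<90)
n,l,st,_=cv2.connectedComponentsWithStats(m.astype(np.uint8));i=1+st[1:,4].argmax();q=P[l==i];print(np.percentile(q,[1,50,99],axis=0).round(1).tolist())
# left cup re-measure
X=(W-F)@np.array([U[1],-U[0],0]);Y=(W-F)@U;Z=W[...,2]
k=(np.abs(X)<30)&(Z>94)&(Z<110)&(abs(Y-66)<14);print("L cheek top",k.sum(),np.percentile(X[k],[1,50,99]),np.percentile(Y[k],[1,50,99]),Z[k].max())
k=(np.abs(X)<14)&(Z>84)&(Z<94)&(Y>45)&(Y<85);print("L cup",k.sum(),np.percentile(X[k],[1,50,99]),np.percentile(Y[k],[1,50,99]))
```

```text
[ 0.47110334  0.50344061  1.60152062 -0.35101662  1.34882964  0.82647188] [-0.20295909 -0.07654642 -1.82029542]
tcp [561.8 155.8  95.6]
row [0.0016, -0.0003, -0.0017] [0.0334, -0.0013, 0.079] dist 0.086
[[45.3, -5.3, -27.5], [58.7, -0.8, -25.6], [71.4, 3.4, -22.1]]
L cheek top 335 [-10.88358988  -0.20789906  10.94068545] [68.29197269 70.26718363 71.74856928] 99.54704331551716
L cup 1127 [-13.28003765  -0.20791979  13.25246199] [56.85674831 63.33738218 73.98022955]
```

View pics/w4.png

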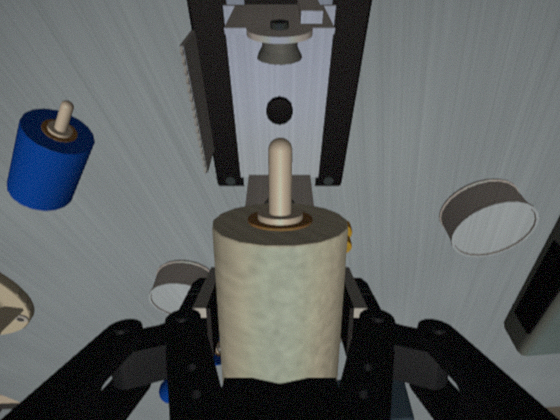

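The plunger (280,140) lines up with the left cup (280,40), and the cup re-measures within 0.7 mm of the estimate. I lower the tip into the space before the mouth.

In the tool's units: 0.079 m is 0.0988, 0.065 m is 0.0813.

Request:
move_arm --pt "0 0 0 0.0075 0 0.0125 0.03" --pt "0 0 0 0.0175 0 0.0375 0.03" --pt "0 0 0 0.0263 0 0.0625 0.03" --pt "0 0 0 0.035 0 0.0813 0.03" --pt "0 0 0 0.0413 -0.0013 0.0988 0.03" --pt "0 0 0 0.0413 -0.0013 0.0988 0.03" --pt "0 0 0 0.0413 -0.0013 0.0988 0.03"

```text
clock: 8.68
eef_pos: [562.3, 156.9, 95.7]
tcp_rot: [3.139, 0.45, 1.348]
contact_force: [0.6, 0.5, -3.0]
opening: 0.608
grasp_force: 95.4
```

```bash
sed -i 's/F=np.array(\[566.9,177.6,80.\])/F=np.array([567.0,178.1,80.])/' h.py
python3 - <<'E'
from h import *
s=sensors.sense();print(s["contact_force"],s["wrist_torque"],s["tcp_rot"])
plan(56,1,.45,0)
plan(57,0.5,.35,0)
plan(58,0,.27,0)
E
```

```text
[ 0.6280564   0.45437708 -3.00138594] [ 0.4536287  -0.11139508 -0.04538465] [3.13880734 0.44977013 1.34766079]
tcp [563.6 164.1  90.6]
row [0.0024, -0.0002, -0.0008] [0.0089, -0.0003, 0.0014] dist 0.009
tcp [563.7 164.5  83. ]
row [0.0025, 0.0998, -0.0006] [0.0125, -0.0003, 0.0081] dist 0.015
tcp [564.  165.5  76.8]
row [0.0025, 0.1798, -0.0005] [0.0161, -0.0003, 0.0132] dist 0.021
```

In the tool's units: 0.018 m is 0.0225, 0.0123 m is 0.0154, 0.18 rad is 0.0286.

Request:
move_arm --pt "0 0 0 0.005 0 0.0013 0.03" --pt "0 0 0 0.0113 0 0.0013 0.03" --pt "0 0.008 0 0.0144 0 0.0056 0.03" --pt "0 0.0159 0 0.0169 0 0.0094 0.03" --pt "0 0.0223 0 0.02 0 0.0125 0.03" --pt "0 0.0286 0 0.0225 0 0.0154 0.03" --pt "0 0.0286 0 0.0225 0 0.0154 0.03" --pt "0 0.0286 0 0.0225 0 0.0154 0.03"

```text
clock: 9.68
eef_pos: [564.5, 167.5, 76.6]
tcp_rot: [3.139, 0.271, 1.348]
contact_force: [-0.4, 0.3, -3.3]
opening: 0.611
grasp_force: 95.4
```

Run:
```python
from h import *
s=sensors.sense();print(s["contact_force"],s["wrist_torque"],s["tcp_rot"],"along U",s["contact_force"]@U)
for c in (0,2,4,8,12,16.5): plan(61.5,0,.25,c)
```

```text
[-0.36748474  0.29632649 -3.31977169] [ 0.18796429 -0.02810306  0.00478119] [3.13928633 0.2706748  1.34823574] along U 0.20801563203902035
tcp [564.7 169.   75.4]
row [0.0022, 0.0207, -0.0002] [0.0018, -0.0001, 0.0007] dist 0.002
tcp [565.2 170.9  74.9]
row [0.0022, 0.0207, -0.0002] [0.0038, -0.0001, 0.0007] dist 0.004
tcp [565.6 172.8  74.4]
row [0.0022, 0.0207, -0.0002] [0.0058, -0.0001, 0.0007] dist 0.006
tcp [566.5 176.6  73.4]
row [0.0022, 0.0207, -0.0002] [0.0098, -0.0001, 0.0006] dist 0.01
tcp [567.3 180.4  72.4]
row [0.0022, 0.0207, -0.0002] [0.0138, -0.0001, 0.0005] dist 0.014
tcp [568.3 184.6  71.3]
row [0.0022, 0.0207, -0.0002] [0.0183, -0.0001, 0.0004] dist 0.018
```

No contact yet, as planned. I push to a nominal 3 mm of compression to feel for the cup floor.

In the tool's units: 0.0045 m is 0.0056, 0.0007 m is 0.0009, 0.02 rad is 0.0032.

Request:
move_arm --pt "0 0.0032 0 0.0019 0 0.0009 0.03" --pt "0 0.0032 0 0.0038 0 0.0009 0.03" --pt "0 0.0032 0 0.0056 0 0.0009 0.03" --pt "0 0.0032 0 0.0056 0 0.0009 0.03"

```text
clock: 10.18
eef_pos: [565.0, 170.8, 74.5]
tcp_rot: [3.14, 0.251, 1.348]
contact_force: [-0.8, -5.4, -1.6]
opening: 0.605
grasp_force: 95.4
```

```bash
cat >> h.py <<'E'
def rep(n=1):
    s=sensors.sense(); th=s["tcp_rot"][1]; f=s["contact_force"]; ax=U*np.cos(th)-np.array([0,0,np.sin(th)])
    Rr=R.from_euler("xyz",s["tcp_rot"]); O=s["eef_pos"]+Rr.apply([0,.2,-22])
    d=O-F; print("origin Y,X,Z rel",(d@U).round(1),(d@np.array([U[1],-U[0],0])).round(1),d[2].round(1),"tip Y if free",((d+72*Rr.apply([1,0,0]))@U).round(1),"F axial",(f@ax).round(1),"Fu",(f@U).round(1),"Fz",f[2].round(1),"torque",s["wrist_torque"].round(2),"rot",s["tcp_rot"].round(3))
E
python3 -c "
from h import *
rep()"
```

```text
origin Y,X,Z rel -2.0 -0.1 15.8 tip Y if free 67.7 F axial -4.9 Fu -5.5 Fz -1.6 torque [-0.55  0.11  0.03] rot [3.14  0.251 1.348]
```

In the tool's units: 0.006 m is 0.0075, 0.0045 m is 0.0056.

Request:
move_arm --pt "0 0 0 0.0019 0 0 0.03" --pt "0 0 0 0.0038 0 0 0.03" --pt "0 0 0 0.0056 0 0 0.03" --pt "0 0 0 0.0075 0 0 0.03" --pt "0 0 0 0.0075 0 0 0.03" --pt "0 0 0 0.0075 0 0 0.03"

```text
clock: 10.92
eef_pos: [566.1, 175.8, 73.1]
tcp_rot: [3.14, 0.253, 1.348]
contact_force: [-0.7, -7.8, 0.6]
opening: 0.609
grasp_force: 95.3
```

```bash
python3 -c "
from h import *
rep()"
```

```text
origin Y,X,Z rel 3.1 -0.2 14.4 tip Y if free 72.8 F axial -7.7 Fu -7.8 Fz 0.6 torque [-0.97  0.17 -0.04] rot [3.14  0.253 1.348]
```

In the tool's units: 0.01 m is 0.0125, 0.009 m is 0.0113.

Request:
move_arm --pt "0 0 0 0.0019 0 0 0.03" --pt "0 0 0 0.0038 0 0 0.03" --pt "0 0 0 0.0056 0 0 0.03" --pt "0 0 0 0.0075 0 0 0.03" --pt "0 0 0 0.0094 0 0 0.03" --pt "0 0 0 0.0113 0 0 0.03" --pt "0 0 0 0.0125 0 0 0.03" --pt "0 0 0 0.0125 0 0 0.03"

```text
clock: 11.92
eef_pos: [568.0, 184.2, 70.8]
tcp_rot: [3.141, 0.255, 1.348]
contact_force: [-1.6, -13.4, 3.5]
opening: 0.608
grasp_force: 95.4
```

```bash
sed -i 's/F=np.array(\[567.0,178.1,80.\])/F=np.array([567.1,178.8,80.])/' h.py;python3 -c "
from h import *
rep()
for th in (.25,.2,.15,.1,.05,0): plan(61.5,0,th,16.8)
snap('wrist','w5')
s=sensors.sense();W=np.load('w5.npz')['W'];P=R.from_euler('xyz',s['tcp_rot']).inv().apply((W-s['eef_pos']).reshape(-1,3)).reshape(W.shape)
m=(abs(P[...,0])<60)&(abs(P[...,1])<26)&(P[...,2]<-30)&(P[...,2]>-60); m=m&(np.load('w5.npz')['im'].min(-1)>90)
q=P[m];print(np.percentile(q,[1,50,97,99.5],axis=0).round(1).tolist())
for a in (0,10,20,30):
  k=(q[:,0]>a)&(q[:,0]<a+9)&(abs(q[:,1])<8);print(a,np.median(q[k],0).round(1))
"
```

```text
origin Y,X,Z rel 11.0 -0.2 12.1 tip Y if free 80.7 F axial -13.9 Fu -13.5 Fz 3.5 torque [-1.67  0.24  0.01] rot [3.141 0.255 1.348]
tcp [568.4 185.6  71.2]
row [0.0008, 0.0045, 0.0] [0.0013, 0.0002, -0.0008] dist 0.002
tcp [568.5 186.1  68.5]
row [0.0008, 0.0545, 0.0] [0.0025, 0.0002, 0.0017] dist 0.003
tcp [568.7 186.7  65.8]
row [0.0008, 0.1045, 0.0] [0.0038, 0.0002, 0.0042] dist 0.006
tcp [568.9 187.5  63.2]
row [0.0008, 0.1545, 0.0001] [0.0052, 0.0001, 0.0065] dist 0.008
tcp [569.1 188.4  60.6]
row [0.0008, 0.2045, 0.0001] [0.0068, 0.0001, 0.0088] dist 0.011
tcp [569.3 189.4  58. ]
row [0.0008, 0.2545, 0.0001] [0.0084, 0.0001, 0.011] dist 0.014
[[-20.0, -25.1, -49.4], [17.3, -0.8, -45.6], [55.0, 21.8, -32.1], [57.1, 23.9, -30.7]]
0 [  4.6  -0.1 -48.1]
10 [ 14.6   0.2 -48.3]
20 [ 24.6  -0.2 -48.3]
30 [ 34.7   0.1 -48.4]
```

Force and geometry agree on about 15.5–16 mm of compression, and the roll has not turned in the grip. I swing the pin end down about the plunger tip, in two parts.

In the tool's units: 0.0054 m is 0.0068, 0.0045 m is 0.0056, 0.13 rad is 0.0207.

Request:
move_arm --pt "0 0.0007 0 0.0016 0 -0.001 0.03" --pt "0 0.0048 0 0.0024 0 0.0006 0.03" --pt "0 0.0087 0 0.0031 0 0.0021 0.03" --pt "0 0.0127 0 0.004 0 0.0038 0.03" --pt "0 0.0166 0 0.0048 0 0.0053 0.03" --pt "0 0.0207 0 0.0056 0 0.0068 0.03" --pt "0 0.0207 0 0.0056 0 0.0068 0.03"

```text
clock: 12.85
eef_pos: [568.2, 186.5, 63.8]
tcp_rot: [3.142, 0.125, 1.348]
contact_force: [-0.9, -14.4, -1.6]
opening: 0.609
grasp_force: 95.4
```

```bash
python3 -c "
from h import *
rep()
for th in (.1,.05,0): plan(61.5,0,th,16.8)
"
```

```text
origin Y,X,Z rel 10.4 -0.4 5.6 tip Y if free 81.9 F axial -13.9 Fu -14.2 Fz -1.6 torque [-1.99 -0.   -0.11] rot [3.142 0.125 1.348]
tcp [568.9 187.5  63.2]
row [0.0, 0.0245, -0.0001] [0.0012, 0.0004, 0.0005] dist 0.001
tcp [569.1 188.4  60.6]
row [0.0, 0.0745, -0.0001] [0.0024, 0.0004, 0.003] dist 0.004
tcp [569.3 189.4  58. ]
row [0.0, 0.1245, -0.0001] [0.0038, 0.0004, 0.0054] dist 0.007
```

In the tool's units: 0.0054 m is 0.0068, 0.003 m is 0.0038, 0.1245 rad is 0.0198.

Request:
move_arm --pt "0 0 0 0.0013 0 -0.0006 0.03" --pt "0 0.0039 0 0.0019 0 0.0005 0.03" --pt "0 0.008 0 0.0025 0 0.0021 0.03" --pt "0 0.0119 0 0.0034 0 0.0038 0.03" --pt "0 0.0159 0 0.0041 0 0.0053 0.03" --pt "0 0.0198 0 0.0049 0 0.0068 0.03" --pt "0 0.0198 0 0.0049 0 0.0068 0.03"

```text
clock: 13.72
eef_pos: [568.8, 189.6, 57.4]
tcp_rot: [-3.141, -0.0, 1.349]
contact_force: [0.1, -15.1, -5.2]
opening: 0.611
grasp_force: 95.3
```

```bash
python3 -c "
from h import *
rep()
snap('wrist','w6')
plan(48.8,0,0,3.5)
plan(48.8,0,0,3.5)
"
```

```text
origin Y,X,Z rel 10.9 -0.5 -0.6 tip Y if free 82.9 F axial -14.7 Fu -14.7 Fz -5.2 torque [-2.42  0.02 -0.16] rot [-3.141 -0.     1.349]
tcp [563.6 164.   58. ]
row [-0.0002, 0.0001, 0.0004] [-0.0262, 0.0005, -0.0006] dist 0.026
tcp [563.6 164.   58. ]
row [-0.0002, 0.0001, 0.0004] [-0.0262, 0.0005, -0.0006] dist 0.026
```

The roll is level at 17 mm compression with no sign of rim contact. I ease it out 11 mm towards the right cup.

In the tool's units: -0.011 m is -0.0138, -0.0004 m is -0.0005.

Request:
move_arm --pt "0 0 0 -0.0025 0.0004 -0.0005 0.03" --pt "0 0 0 -0.005 0.0005 -0.0005 0.03" --pt "0 0 0 -0.0075 0.0005 -0.0005 0.03" --pt "0 0 0 -0.01 0.0005 -0.0005 0.03" --pt "0 0 0 -0.0119 0.0005 -0.0005 0.03" --pt "0 0 0 -0.0138 0.0005 -0.0005 0.03" --pt "0 0 0 -0.0138 0.0005 -0.0005 0.03"

```text
clock: 14.65
eef_pos: [566.9, 180.1, 57.8]
tcp_rot: [-3.141, -0.001, 1.349]
contact_force: [-0.1, -9.0, -6.1]
opening: 0.61
grasp_force: 95.3
```

```bash
python3 -c "
from h import *
rep()
snap('scene','s7');a=cv2.imread('pics/s7.png');cv2.imwrite('pics/s7c.png',cv2.resize(a[225:345,290:430],None,fx=5,fy=5,interpolation=cv2.INTER_CUBIC))
"
```

```text
origin Y,X,Z rel 1.2 -0.3 -0.2 tip Y if free 73.2 F axial -8.8 Fu -8.8 Fz -6.1 torque [-1.59  0.16 -0.1 ] rot [-3.141e+00 -1.000e-03  1.349e+00]
```

View pics/s7c.png

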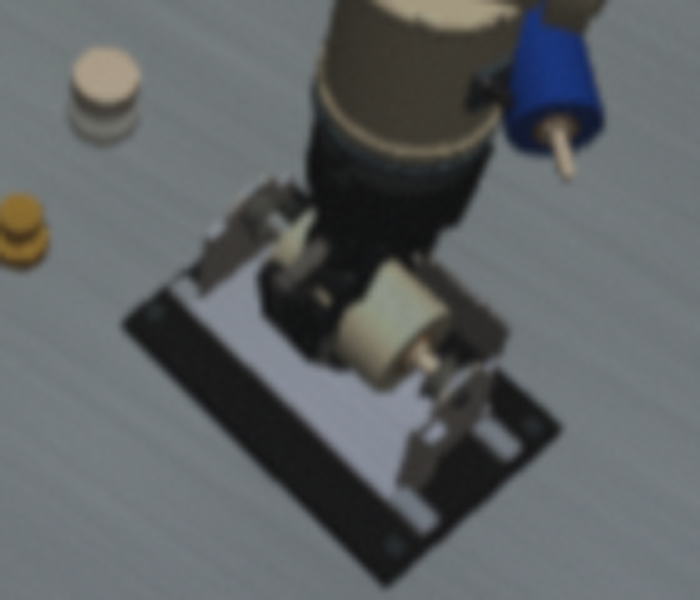

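The crop shows the plunger in the left cup at (440,375) and the roll level between the cheeks. I go the last 3 mm so the pin seats, 1 mm lower, then release.

In the tool's units: -0.003 m is -0.0038, -0.002 m is -0.0025.

Request:
move_arm --pt "0 0 0 -0.0013 0 0.0004 0.03" --pt "0 0 0 -0.0025 0 0.0008 0.03" --pt "0 0 0 -0.0038 0 0.0013 0.03" --pt "0 0 0 -0.0038 0 0.0013 0.03" --pt "0 0 0 -0.0038 0 0.0013 0.03"

```text
clock: 15.32
eef_pos: [566.5, 177.7, 57.1]
tcp_rot: [3.141, -0.002, 1.349]
contact_force: [-0.8, -7.9, -3.7]
opening: 0.61
grasp_force: 95.2
```

```bash
python3 -c "
from h import *
rep()"
```

```text
origin Y,X,Z rel -1.3 -0.2 -0.9 tip Y if free 70.7 F axial -7.9 Fu -7.9 Fz -3.7 torque [-1.21  0.18 -0.08] rot [ 3.141e+00 -2.000e-03  1.349e+00]
```

Request:
move_arm --pt "0 0 0 -0.0006 0 0 0.03" --pt "0 0 0 -0.0013 0 0 0.03" --pt "0 0 0 -0.0013 0 0 0.03"

```text
clock: 15.7
eef_pos: [566.3, 176.8, 57.1]
tcp_rot: [3.141, -0.002, 1.349]
contact_force: [-0.7, -7.1, -3.9]
opening: 0.605
grasp_force: 95.2
```

```bash
python3 -c "
from h import *
rep()"
```

```text
origin Y,X,Z rel -2.2 -0.2 -0.9 tip Y if free 69.8 F axial -7.1 Fu -7.1 Fz -3.9 torque [-1.14  0.18 -0.07] rot [ 3.141e+00 -2.000e-03  1.349e+00]
```

In the tool's units: -0.001 m is -0.0013, -0.0005 m is -0.0006.

Request:
move_arm --pt "0 0 0 -0.0006 0 0 0.03" --pt "0 0 0 -0.0013 0 0 0.03" --pt "0 0 0 -0.0013 0 0 0.03"

```text
clock: 16.08
eef_pos: [566.3, 176.4, 57.2]
tcp_rot: [3.141, -0.003, 1.349]
contact_force: [-1.4, -5.8, -5.2]
opening: 0.611
grasp_force: 95.3
```

```bash
python3 -c "
from h import *
rep()"
```

```text
origin Y,X,Z rel -2.6 -0.1 -0.8 tip Y if free 69.4 F axial -6.0 Fu -5.9 Fz -5.2 torque [-0.93  0.24 -0.04] rot [ 3.141e+00 -3.000e-03  1.349e+00]
```

The pin has now met its floor: of 1 mm commanded, only 0.4 mm was travelled and the force dropped. I release.

Request:
move_arm --pt "0 0 0 0 0 0 0.052" --pt "0 0 0 0 0 0 0.055" --pt "0 0 0 0 0 0 0.06" --pt "0 0 0 0 0 0 0.068" --pt "0 0 0 0 0 0 0.075" --pt "0 0 0 0 0 0 0.075" --grip_force 20

```text
clock: 16.82
eef_pos: [567.1, 176.9, 57.8]
tcp_rot: [3.139, -0.005, 1.349]
contact_force: [-0.5, -0.3, 0.2]
opening: 0.875
grasp_force: 0.0
```

```bash
python3 -c "
from h import *
rep(); snap('wrist','w8')
s=sensors.sense();D=np.load('w8.npz');W=D['W'];d=W-F;X=d@np.array([U[1],-U[0],0]);Y=d@U;Z=d[...,2]
m=(abs(X)<26)&(abs(Y)<50)&(Z>5)&(Z<40)&(D['im'].min(-1)>90)
for a in range(-10,40,8):
  k=m&(Y>a)&(Y<a+8)&(abs(X)<8); print(a,k.sum(),np.percentile(Z[k],50).round(1) if k.sum() else '')
"
```

```text
origin Y,X,Z rel -1.9 0.6 -0.2 tip Y if free 70.1 F axial -0.4 Fu -0.4 Fz 0.2 torque [-0.01 -0.02  0.04] rot [ 3.139 -0.005  1.349]
-10 782 26.0
-2 848 25.8
6 902 25.7
14 938 25.6
22 1032 25.5
30 1053 25.2
38 184 7.0
```

The roll stays in place. I withdraw straight up.

In the tool's units: -0.2 m is -0.25, -0.01 m is -0.0125.

Request:
move_arm --pt "0 0 0 0 0 -0.0125 0.075" --pt "0 0 0 0 0 -0.0375 0.075" --pt "0 0 0 0 0 -0.075 0.075" --pt "0 0 0 0 0 -0.1375 0.075" --pt "0 0 0 0 0 -0.2 0.075" --pt "0 0 0 0 0 -0.25 0.075" --pt "0 0 0 0 0 -0.25 0.075" --pt "0 0 0 0 0 -0.25 0.075"

```text
clock: 17.88
eef_pos: [566.0, 176.0, 257.7]
tcp_rot: [3.14, -0.004, 1.349]
contact_force: [0.4, -1.0, -0.5]
opening: 0.874
grasp_force: 0.0
```

```bash
python3 -c "
from h import *
rep(); snap('wrist','w9')
D=np.load('w9.npz');W=D['W'];d=W-F;X=d@np.array([U[1],-U[0],0]);Y=d@U;Z=d[...,2]
m=(abs(X)<26)&(abs(Y)<50)&(Z>0)&(Z<40)&(D['im'].min(-1)>60)
pts=[]
for a in range(-44,44,8):
  k=m&(Y>a)&(Y<a+8); 
  if k.sum()>50:
    kk=k&(abs(X)<8); print(a,kk.sum(),np.median(Z[kk]).round(1),(np.percentile(X[k],1)+np.percentile(X[k],99)).round(1)/2)
m&=(Z>8);print('Y ext',np.percentile(Y[m],[1,99]))
a=cv2.imread('pics/w9.png');cv2.imwrite('pics/w9c.png',cv2.resize(a[100:350,140:420],None,fx=2,fy=2))
"
```

```text
origin Y,X,Z rel -3.1 -0.3 199.7 tip Y if free 68.9 F axial -0.9 Fu -0.9 Fz -0.5 torque [-0.    0.04 -0.05] rot [ 3.14  -0.004  1.349]
-44 105 26.7 -0.25
-36 126 26.5 -0.3
-28 121 26.4 -0.35
-20 127 26.3 -0.5
-12 130 26.0 -0.2
-4 127 26.0 -0.25
4 139 25.8 -0.3
12 135 25.6 -0.4
20 151 25.5 -0.4
28 143 25.4 -0.2
36 129 7.0 -0.75
Y ext [-42.18706455  36.6064191 ]
```

View pics/w9c.png

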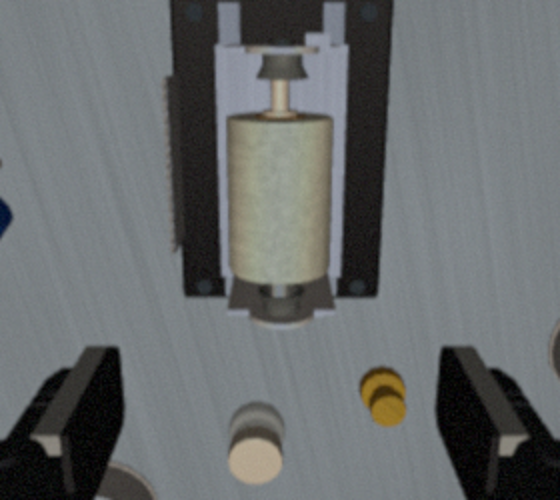

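The picture shows the roll hanging between the cheeks, plunger in the far cup (280,70) and pin in the near cup (280,295). It measures level to about 0.02 rad, centred in x within 0.4 mm, with its axis near 79 mm. I hand it in.

```bash
python3 -c "
from h import *
print(order.sign_off())"
```

```text
the job is handed in; nothing more can be done
None
```

The roll is loaded and the job is handed in at about 18 s: both spindle ends sit in the cups and the roll hangs level within about 0.02 rad, with the arm clear; the hand-in returned no verdict.

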